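Pack the gilded mirror ornaments into their fitted tray

ROBOT

A 7-joint arm with a two-finger parallel gripper is mounted at the origin on the work surface. World frame = base frame: x ahead of the robot, y to its left, z up, the work surface at z = 0. Lengths are in m, angles in rad, forces in N, time in s.
With the tool pointing down it reaches from about 0.4 to 0.9 m from the base axis. Payload 5.6 kg.
Tool frame: the origin (TCP) lies at the very end of the fingers, on their centre line; the grasp point (between the pads) lies 19 mm behind it (bot.grip_depth is the distance from the TCP to the grasp point, in m); z points along the fingers, y is the line along which they close (so a half turn about z gives the same grasp; the last joint's range is limited). The gripper opens to 92 mm and grips with 3 to 60 N. Pads are 20 mm wide; open, the fingers measure 128 mm over their backs; the gripper's body (75 mm by 189 mm) begins 69 mm behind the grasp point.
Start: joints at [1.3, 0.468, -0.012, 1.603, 0.006, 1.071, -0.056], TCP at [0.147, -0.633, 0.215] pointing down, gripper open.
Joint ranges: [-2.53, 2.53], [-0.31, 2.02], [-1.57, 1.55], [0.28, 2.44], [-1.29, 4.43], [0.15, 1.84], [-2.92, 2.92]. Speed limits (rad/s): [2.57, 2.57, 3.14, 3.14, 3.14, 3.14, 3.14].

INTERFACE

Orientations are given as a unit quaternion [w, x, y, z].
In Python, from plant import telemetry, imaging, ticket, bot gives the robot as it stands.
- The arm moves only by the shell command python3 -m handwheel 'ROWS' [OPENING]. ROWS is JSON, a list of rows, each a list of 4 numbers: the shift along the world's x, y, z in mm, then the turn about the world's z in rad. A call has 1 to 20 rows; each row shifts and turns the commanded pose from where the row before left it; what a row does not reach is not made up. A row lasts 1/12 s, in which the tool goes at most 41.7 mm and 7.16 degrees, less where a joint would pass 70% of its speed; a pose out of reach is approached as far as the arm can. A call is refused whole if a number of a shift passes 41.7 or a number of a turn 0.125, either way. A call with a gripper value outside its range is refused whole. OPENING is the opening, from 0 (shut) to 1 (fully open), set as the call begins (- or left out, the last holds). The fingers move at their own pace and stop on an object; the grip force is fixed at half the most. Time passes only in rows, so rows that do not move let the fingers close. It gives the time, the measured TCP pose, the force, the opening and the grip force at its end, in the units of the state.
- telemetry.read_state(): the state, without advancing time (a new reading comes with each control period).
- imaging.get_image(name): name is "scene" or "top" or "wrist"; returns a dict with "pixels" (384x512x3 uint8, red, green, blue), "fx", "fy", "cx", "cy" (pixels), "extrinsics" (4x4, takes a point from camera to world coordinates); the wrist camera has in their place "T_tool_cam" (4x4, takes a point from camera to tool coordinates, whose origin is the TCP and whose axes are the flange's). Camera axes: x right, y down, z forward; pixel columns grow to the right and rows downward; lengths in m; the calibration is good to about 2 mm. A picture is of the moment at which its call begins: read the wrist's pose just before it. There is no depth.
- ticket.hand_in(): hands the job in; it is judged then, once.
The state is a dict: "t": time; "joint_pos": joint angles; "joint_vel": joint speeds; "tau": joint torques, N m; "ee_pos": TCP position; "tool_rot": TCP orientation; "wrist_force": force on the tool from outside, world axes, zero at the start; "torque": the same for the moment, N m; "grip_width": finger opening in m; "gripper_force": force on a finger pad.
Only numpy, scipy, OpenCV 4.12 (cv2) and the standard library are available. Lean on these libraries where they do the work, as an engineer would, in place of code of your own. Each camera call takes 0.05 s, during which the arm holds its last target. There are 200 camera calls.

TASK

Pack the loose gilded ornaments into the fitted wooden tray: the small rosette, the square corner block, the short beaded moulding and the scallop shell each go flat, face up, in the well of its own shape and size, with the shell's hinge edge at the flat side of its well. Set them down without dropping them, and leave the large rosette and the long moulding, which belong to another frame, lying where they are.

Things in the scene. Friction and masses are not known exactly. Their poses are not given: they have to be found in the camera images.
- rosette: Gilded round flower rosette, 46 mm diameter, vertical sides to 22 mm, 32 mm high in the middle, 70 g. The smaller of two rosettes. Origin: centre of its underside; z up.
- corner_block: Gilded square corner ornament, 44 x 44 mm, vertical sides 24 mm high, with a raised centre to 33 mm, 80 g. Origin: centre of its underside; x and y parallel to its sides, z up.
- moulding: Gilded straight piece of beaded moulding, 90 mm long (its x), 26 mm wide (its y), 24 mm high with a row of beads on top to 32 mm, 80 g. The shorter of two. Origin: centre of its underside; z up.
- shell: Gilded scallop shell, lying with its ribs up: 44 mm from its narrow flat hinge edge to the middle of its round edge, 55 mm across, upright sides 23 mm high, ribs to 31 mm, 70 g. Origin: at the underside, below the MIDDLE OF THE HINGE EDGE; x points from there to the round edge, so its middle is at x = 22 mm; z up. Can be gripped between hinge edge and round edge (44 mm, along its x).
- large_rosette: Look-alike: gilded round rosette 68 mm in diameter, 32 mm high; too large for the round well. Origin: centre of its underside.
- long_moulding: Look-alike: gilded straight beaded moulding 130 mm long (its x), 26 mm wide, 32 mm high; too long for the long well. Origin: centre of its underside.
- round_well: Round well in the wooden tray, fixed: inner diameter 66 mm. Every well is a dark wooden fence 6 mm thick round a grey floor; its floor lies 3 mm above the well's origin and the top of the fence 9 mm above it (so 6 mm deep). Well origins lie about 6 mm above the bench. Origin: centre of the well, underside; z up.
- square_well: Square well in the same tray, fixed: inside 64 x 64 mm, sides along its x and y, same heights as the round well. The tray (262 x 296 mm) has an outer rim 14 mm high; the wells stand in two rows, 115 mm by 132 mm apart. Origin: centre, underside.
- long_well: Oblong well in the same tray, fixed: inside 112 mm (its x) by 46 mm (its y), same heights. Origin: centre, underside.
- shell_well: Shell-shaped well in the same tray, fixed: one flat side for the hinge edge, the other rounded; inside 66 mm (along its x) by 82 mm, 11 mm room all round the shell, same heights. Origin: underside, where the MIDDLE OF THE SHELL'S HINGE EDGE belongs when the shell lies centred, 11 mm inside the flat side; x points to the rounded side.

How it is judged:
At the end, for the whole second after the job is handed in: Each of the four lies face up, flat (0.12 rad), at rest in its own well: origins within 16 mm (shell 22) horizontally, under 6 mm in height; the moulding within 0.35 rad, the shell within 0.5 rad of its well's direction. Large rosette and long moulding within 20 mm of their start (horizontal distance between rosette and round_well below 0.016 m and z of rosette in the frame of round_well below 0.006 m and angle between each of rosette, corner_block, moulding, shell's own z axis and vertical below 0.12 rad and linear speed of each of rosette, corner_block, moulding, shell below 0.02 m/s and horizontal distance between corner_block and square_well below 0.016 m and z of corner_block in the frame of square_well below 0.006 m and horizontal distance between moulding and long_well below 0.016 m and z of moulding in the frame of long_well below 0.006 m and horizontal distance between shell and shell_well below 0.022 m and z of shell in the frame of shell_well below 0.006 m and angle between the x axis of moulding and the x axis of long_well, either way round below 0.35 rad and angle between the x axis of shell and the x axis of shell_well, either way round below 0.5 rad and distance of each of large_rosette, long_moulding from where it was at the start of the episode below 0.02 m); the robot touches nothing.
It fails at once if one of the other two ornaments was moved by more than 20 mm (distance of any of large_rosette, long_moulding from where it was at the start of the episode above 0.02 m).
It fails at once if an ornament was dropped (it fell free of the fingers faster than 0.75 m/s, a fall of about 3 cm) ((linear speed of rosette above 0.75 m/s and contact force between the fingers and rosette below 0.01 N) or (linear speed of corner_block above 0.75 m/s and contact force between the fingers and corner_block below 0.01 N) or (linear speed of moulding above 0.75 m/s and contact force between the fingers and moulding below 0.01 N) or (linear speed of shell above 0.75 m/s and contact force between the fingers and shell below 0.01 N)).
It also fails if it takes over 93 s, if anything falls off the work surface, if the arm or the gripper's body presses on something with over 40 N, if the wrist force passes 120 N, or if a joint passes its speed limit or range.

## Working session

There is one attempt and no reset: what is moved stays moved. The work goes in short steps, Python scripts to look and compute and a shell command to move; the robot and the scene stay as the last step left them, time stands still between calls to the robot, and variables do not carry over. Pictures are saved under pics/ and viewed, at most 14 in all, crops included, and the job is handed in when it is done.

```bash
ls; mkdir -p pics; python3 - <<'E'
from plant import telemetry, imaging, bot
import cv2, numpy as np
s=telemetry.read_state(); print(s['t'],s['ee_pos'],s['tool_rot'],s['grip_width'])
for n in ['top','scene']:
    d=imaging.get_image(n); cv2.imwrite(f'pics/{n}0.png',d['pixels'][:,:,::-1]); print(n,d['fx'],d['fy'],d['cx'],d['cy'],np.round(d['extrinsics'],4).tolist())
E
```

```text
pics
0.0 [ 0.14658102 -0.63266284  0.21367868] [-8.43934970e-04  9.93524139e-01  1.13617967e-01 -1.72452220e-04] 0.09156863524288315
top 451.51832057008966 451.51832057008966 254.95232798653612 186.14496659140136 [[0.0046, -0.9958, 0.0919, 0.418], [-1.0, -0.0049, -0.0026, -0.0696], [0.003, -0.0919, -0.9958, 1.1714], [0.0, 0.0, 0.0, 1.0]]
scene 489.53858791259876 489.53858791259876 251.61427917228946 197.14228290483555 [[0.4609, 0.5378, -0.7059, 1.5267], [0.8874, -0.2862, 0.3614, -0.5692], [-0.0077, -0.793, -0.6092, 0.8856], [0.0, 0.0, 0.0, 1.0]]
```

View pics/top0.png

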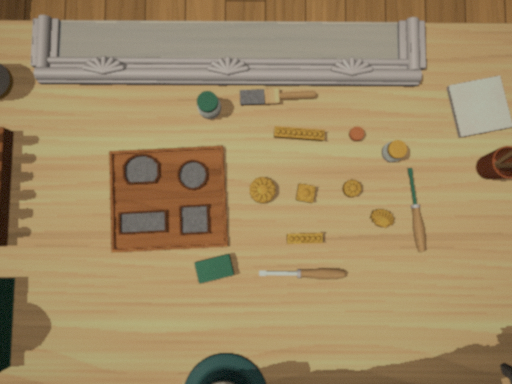

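View pics/scene0.png

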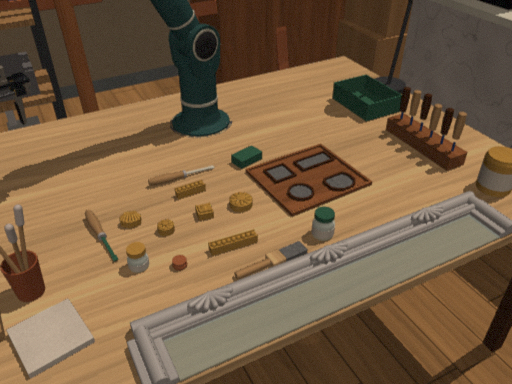

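The top view shows the tray at (168,198) and the gold pieces: large rosette (263,190), block (306,193), small rosette (352,188), shell (382,217), short moulding (305,238) and long moulding (300,133). I'll segment and measure these, and enlarge the tray and shell.

```bash
cat > h.py <<'E'
import cv2, numpy as np
from plant import imaging, telemetry
def ray(d,px,z,T=None):
    T=np.array(d['extrinsics']) if T is None else T
    v=T[:3,:3]@np.array([(px[0]-d['cx'])/d['fx'],(px[1]-d['cy'])/d['fy'],1]); o=T[:3,3]
    return o+v*(z-o[2])/v[2]
E
python3 - <<'E'
from h import *
d=imaging.get_image('top'); im=d['pixels']; hsv=cv2.cvtColor(im,cv2.COLOR_RGB2HSV)
for n,p in dict(lr=(263,190),cb=(306,193),ro=(352,188),sh=(382,217),mo=(305,238),lm=(300,133),wood=(330,215),w1=(142,170),fence=(125,183),tray=(168,198)).items(): print(n,hsv[p[1],p[0]])
gold=((hsv[...,1]>150)&(hsv[...,0]>15)&(hsv[...,0]<30)).astype(np.uint8)
grey=((hsv[...,1]<80)).astype(np.uint8)
def rep(m,roi,zf,tag):
    x0,y0,x1,y1=roi
    mm=np.zeros_like(m); mm[y0:y1,x0:x1]=m[y0:y1,x0:x1]
    c,_=cv2.findContours(mm,cv2.RETR_EXTERNAL,cv2.CHAIN_APPROX_NONE)
    for k in c:
        if cv2.contourArea(k)<60: continue
        w=np.array([ray(d,p[0],zf)[:2] for p in k]).astype(np.float32)*1000
        M=cv2.moments(w); r=cv2.minAreaRect(w)
        print(tag,'cen',np.round([M['m10']/M['m00'],M['m01']/M['m00']],1),'rect',np.round(r[0],1),np.round(r[1],1),round(r[2],1),'px',np.round(k.mean(0)[0],0))
rep(gold,(240,115,400,250),.02,'gold'); rep(grey,(112,150,225,245),.009,'well')
a=cv2.resize(im[142:256,106:232],None,fx=3.5,fy=3.5,interpolation=3); b=cv2.resize(im[200:234,362:402],None,fx=8,fy=8,interpolation=3)
H=max(a.shape[0],b.shape[0]); pad=lambda q:np.pad(q,((0,H-q.shape[0]),(0,0),(0,0)))
cv2.imwrite('pics/crop1.png',np.hstack([pad(a),pad(b)])[:,:,::-1])
E
```

```text
lr [ 20 162 180]
cb [ 19 161 177]
ro [ 20 156 182]
sh [ 20 156 168]
mo [ 19 165 148]
lm [ 19 166 154]
wood [ 20  97 184]
w1 [ 20  20 114]
fence [ 13 159 138]
tray [ 12 158 136]
gold cen [ 392.7 -200. ] rect [ 392.4 -198.8] [22.4 88.9] 2.8 px [305. 238.]
gold cen [ 445.4 -395.8] rect [ 444.5 -395.2] [40.7 53.5] 0.3 px [381. 218.]
gold cen [ 508.2 -202.2] rect [ 508.  -202.3] [42.4 39.7] 80.8 px [306. 193.]
gold cen [ 520.9 -320.1] rect [ 521.  -320.6] [42.1 41.8] 63.0 px [352. 188.]
gold cen [515.8 -91.6] rect [515.9 -91.9] [61.6 61.7] 45.2 px [262. 190.]
gold cen [ 622.4 -432.6] rect [ 622.7 -431.2] [25.9 42.2] 88.6 px [395. 149.]
gold cen [ 662.5 -185.8] rect [ 662.4 -185.9] [125.8  26.6] 86.2 px [299. 133.]
well cen [432.4 215.2] rect [432.4 215.4] [ 47.2 111.3] 3.3 px [142. 222.]
well cen [439.7  83.2] rect [439.9  83.3] [64.9 64.6] 3.6 px [194. 219.]
well cen [555.1  89.8] rect [554.9  89.4] [65.2 64.8] 0.3 px [192. 174.]
well cen [567.7 223. ] rect [569.8 223.1] [65.8 77.8] 1.4 px [141. 170.]
```

View pics/crop1.png

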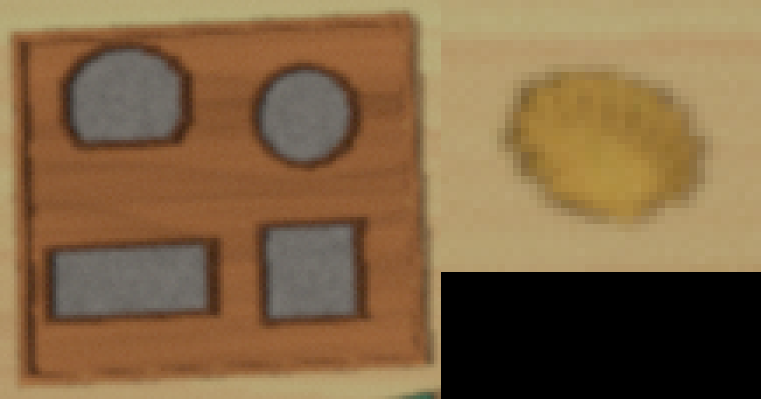

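The tray is turned about +0.057 rad, and the shell well's flat side faces −x. The shell's own direction isn't clear from above, so I'll take the wrist camera over it.

```bash
python3 -m handwheel '[[28,22,0,-0.02],[28,22,0,-0.02],[28,22,0,-0.02],[28,22,0,-0.02],[28,22,0,-0.02],[28,22,0,-0.02],[28,22,0,-0.02],[28,22,0,-0.02],[28,22,0,-0.02],[28,22,0,-0.02],[0,0,0,0]]' 1
python3 - <<'E'
from h import *
s=telemetry.read_state();d=imaging.get_image('wrist'); print(s['ee_pos'],s['tool_rot'],np.round(d['T_tool_cam'],3).tolist(),d['fx'],d['cx'],d['cy'])
cv2.imwrite('pics/w1.png',d['pixels'][:,:,::-1])
E
```

```text
t: 1.07
ee_pos: [0.4336, -0.4063, 0.2145]
tool_rot: [-0.002, 1.0, 0.019, 0.002]
wrist_force: [-0.4, 0.7, 0.0]
grip_width: 0.0917
gripper_force: 0.0
[ 0.4336274  -0.40632553  0.2144667 ] [-0.00167509  0.99981434  0.01912002  0.00170657] [[-0.0, -0.967, -0.255, 0.071], [1.0, -0.001, 0.0, -0.001], [-0.0, -0.255, 0.967, -0.17], [0.0, 0.0, 0.0, 1.0]] 284.6929352981809 253.3778862263418 194.09198235285112
```

View pics/w1.png

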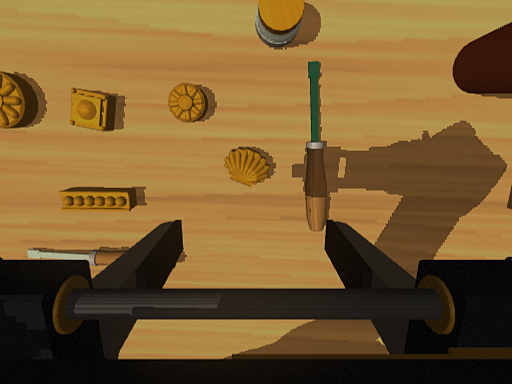

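The wrist view shows the shell at (247,166), ribs fanning up from a hinge near the bottom right. I'll rectify that crop to world axes.

```bash
cat >> h.py <<'E'
from scipy.spatial.transform import Rotation as R
def wpose(s,d):
    T=np.eye(4); q=s['tool_rot']; T[:3,:3]=R.from_quat([q[1],q[2],q[3],q[0]]).as_matrix(); T[:3,3]=s['ee_pos']
    return T@np.array(d['T_tool_cam'])
def rect(d,T,c,z,half=.05,n=400):
    # up = +x, right = -y
    P=np.float32([[c[0]+half,c[1]+half],[c[0]+half,c[1]-half],[c[0]-half,c[1]-half],[c[0]-half,c[1]+half]])
    Ti=np.linalg.inv(T); q=[]
    for p in P:
        v=Ti@np.array([p[0],p[1],z,1]); q.append([d['fx']*v[0]/v[2]+d['cx'],d['fy']*v[1]/v[2]+d['cy']])
    H=cv2.getPerspectiveTransform(np.float32(q),np.float32([[0,0],[n,0],[n,n],[0,n]]))
    return cv2.warpPerspective(d['pixels'],H,(n,n),flags=cv2.INTER_CUBIC)
def golds(d,T,z,roi):
    hsv=cv2.cvtColor(d['pixels'],cv2.COLOR_RGB2HSV); m=((hsv[...,1]>195)&(hsv[...,0]>15)&(hsv[...,0]<30)).astype(np.uint8)
    m=cv2.morphologyEx(m,cv2.MORPH_CLOSE,np.ones((3,3)))
    c,_=cv2.findContours(m,cv2.RETR_EXTERNAL,cv2.CHAIN_APPROX_NONE)
    for k in c:
        p=k.mean(0)[0]
        if cv2.contourArea(k)<150 or not(roi[0]<p[0]<roi[2] and roi[1]<p[1]<roi[3]): continue
        w=np.array([ray(d,p[0],z,T)[:2] for p in k]).astype(np.float32)*1000; r=cv2.minAreaRect(w)
        print('px',np.round(p),'rect',np.round(r[0],1),np.round(r[1],1),round(r[2],1))
E
python3 - <<'E'
from h import *
s=telemetry.read_state();d=imaging.get_image('wrist');T=wpose(s,d)
hsv=cv2.cvtColor(d['pixels'],cv2.COLOR_RGB2HSV); print(hsv[166,247],hsv[130,240],hsv[175,270],hsv[203,100],hsv[215,100])
golds(d,T,.02,(0,60,290,215))
a=rect(d,T,(.445,-.396),.023); b=rect(d,T,(.508,-.202),.022)
cv2.imwrite('pics/r1.png',np.hstack([a,b])[:,:,::-1])
E
```

```text
[ 20 224 183] [ 21 143 178] [ 18 157 180] [ 18 220 158] [ 19 155 176]
px [ 94. 197.] rect [ 394.5 -198.8] [ 31.6 102.2] 2.0
px [244. 163.] rect [ 445.9 -395.5] [58.7 45.5] 70.4
px [ 89. 107.] rect [ 508.1 -204. ] [54.4 44. ] 80.7
px [185.  99.] rect [ 521.6 -321.2] [43.9 47.7] 2.0
px [13. 99.] rect [ 511.7 -117. ] [40.6 66.1] 79.3
```

View pics/r1.png

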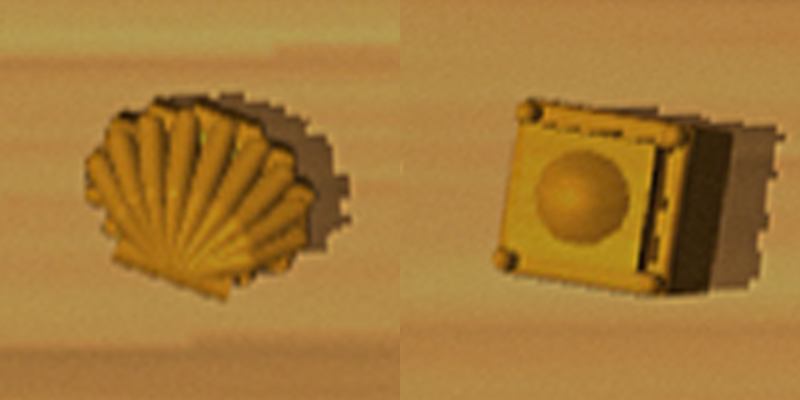

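```bash
cat > st.py <<'E'
from h import *
s=telemetry.read_state();q=s['tool_rot']
print(round(s['t'],2),np.round(s['ee_pos']*np.array(1000) if not isinstance(s['ee_pos'],list) else np.array(s['ee_pos'])*1000,1),'yaw',round(float(2*np.arctan2(q[2],q[1])),3),'j7',np.round(s['joint_pos'],2),round(s['grip_width']*1000,1),round(s['gripper_force'],1))
E
python3 st.py
python3 -m handwheel '[[2,2,-10,0.12],[2,2,-10,0.12],[2,2,-10,0.12],[2,2,-10,0.12],[2,1,-10,0.12],[2,1,-10,0.12],[0,0,-10,0.12],[0,0,-10,0.12],[0,0,-10,0.12],[0,0,-10,0.12],[0,0,0,0],[0,0,0,0]]' 1; python3 st.py
```

```text
1.17 [ 428.  -411.7  214.3] yaw 0.032 j7 [ 0.79  0.38 -0.1   1.74  0.04  1.03 -0.86] 91.9 0.0
t: 2.17
ee_pos: [0.437, -0.4044, 0.114]
tool_rot: [-0.001, 0.819, 0.574, -0.0]
wrist_force: [0.1, -0.4, 0.8]
grip_width: 0.0917
gripper_force: 0.0
2.17 [ 437.  -404.4  114. ] yaw 1.222 j7 [ 0.94  0.53 -0.33  1.8   0.22  0.85  0.16] 91.7 0.0
```

```bash
python3 -m handwheel '[[3,3,-20,0.01],[3,3,-20,0],[3,3,-20,0],[0,0,-20,0],[0,0,-15,0],[0,0,-7,0],[0,0,-3.5,0],[0,0,0,0],[0,0,0,0],[0,0,0,0]]' 1; python3 st.py
python3 -m handwheel '[[0,0,0,0],[0,0,0,0],[0,0,0,0],[0,0,0,0],[0,0,0,0],[0,0,0,0],[0,0,0,0],[0,0,0,0]]' 0; python3 st.py
```

```text
t: 3.0
ee_pos: [0.4484, -0.3949, 0.0103]
tool_rot: [0.001, 0.815, 0.58, 0.0]
wrist_force: [0.4, -0.4, 0.2]
grip_width: 0.0916
gripper_force: 0.0
3.0 [ 448.4 -394.9   10.3] yaw 1.237 j7 [ 0.88  0.68 -0.29  1.84  0.29  0.66  0.09] 91.6 0.0
t: 3.67
ee_pos: [0.4477, -0.3942, 0.0091]
tool_rot: [-0.0, 0.815, 0.58, -0.0]
wrist_force: [0.0, -0.0, -0.4]
grip_width: 0.0435
gripper_force: 30.0
3.67 [ 447.7 -394.2    9.1] yaw 1.238 j7 [ 0.88  0.68 -0.29  1.84  0.29  0.66  0.09] 43.5 30.0
```

```bash
python3 -m handwheel '[[0,0,25,0],[0,0,30,0],[0,0,25,0],[7.6,38.5,0,0.024],[7.6,38.5,0,0.024],[7.6,38.5,0,0.024],[7.6,38.5,0,0.024],[7.6,38.5,0,0.024],[7.6,38.5,0,0.024],[7.6,38.5,0,0.024],[7.6,38.5,0,0.024],[7.6,38.5,0,0.024],[7.6,38.5,0,0.024],[7.6,38.5,0,0.024],[7.6,38.5,0,0.024],[7.6,38.5,0,0.024],[7.6,38.5,0,0.024],[7.6,38.5,0,0.024],[7.6,38.5,0,0.024]]'
python3 -m handwheel '[[0,0,0,0],[0,0,0,0],[0,0,0,0]]'; python3 st.py
python3 - <<'E'
from h import *
s=telemetry.read_state();d=imaging.get_image('wrist'); 
cv2.imwrite('pics/w2.png',d['pixels'][:,:,::-1])
E
```

```text
t: 5.25
ee_pos: [0.5693, 0.2235, 0.089]
tool_rot: [0.0, 0.688, 0.725, -0.0]
wrist_force: [0.3, -0.0, -1.5]
grip_width: 0.0438
gripper_force: 30.0
t: 5.5
ee_pos: [0.569, 0.2212, 0.0886]
tool_rot: [0.0, 0.689, 0.725, -0.001]
wrist_force: [-0.3, -0.3, -1.3]
grip_width: 0.0433
gripper_force: 30.0
5.5 [569.  221.2  88.6] yaw 1.622 j7 [-0.07  0.61 -0.48  1.77  0.37  0.85 -0.67] 43.3 30.0
```

View pics/w2.png

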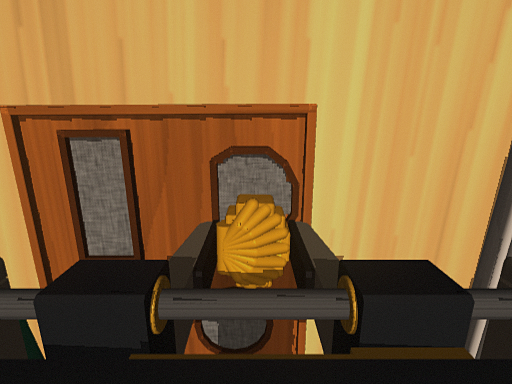

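The shell is held with its hinge toward −x (image left), over its well. Lowering now.

```bash
python3 -m handwheel '[[1,1,-20,0],[1,2,-20,0],[0,0,-15,0],[0,0,-8,0],[0,0,-4,0],[0,0,-2,0],[0,0,-1,0],[0,0,0,0],[0,0,0,0],[0,0,0,0]]'; python3 st.py
```

```text
t: 6.38
ee_pos: [0.5718, 0.225, 0.0198]
tool_rot: [0.0, 0.689, 0.725, 0.001]
wrist_force: [-0.1, 0.6, -0.6]
grip_width: 0.0436
gripper_force: 30.0
6.38 [571.8 225.   19.8] yaw 1.622 j7 [-0.11  0.71 -0.44  1.79  0.42  0.74 -0.72] 43.6 30.0
```

```bash
python3 -m handwheel '[[0,0,-0.8,0],[0,0,-0.7,0],[0,0,0,0],[0,0,0,0]]'; python3 st.py;python3 -m handwheel '[[0,0,0,0],[0,0,0,0],[0,0,0,0],[0,0,0,0]]' 0.75; python3 st.py
```

```text
t: 6.72
ee_pos: [0.5716, 0.2249, 0.0181]
tool_rot: [0.0, 0.689, 0.725, 0.0]
wrist_force: [-1.0, -0.6, 4.0]
grip_width: 0.0436
gripper_force: 30.0
6.72 [571.6 224.9  18.1] yaw 1.622 j7 [-0.11  0.71 -0.44  1.79  0.43  0.73 -0.72] 43.6 30.0
t: 7.05
ee_pos: [0.5712, 0.2247, 0.0174]
tool_rot: [-0.0, 0.689, 0.725, -0.0]
wrist_force: [-0.4, -0.0, 0.5]
grip_width: 0.0674
gripper_force: 0.0
7.05 [571.2 224.7  17.4] yaw 1.622 j7 [-0.11  0.71 -0.44  1.79  0.43  0.73 -0.72] 67.4 0.0
```

```bash
python3 -m handwheel '[[0,0,15,0],[0,0,30,0],[0,0,35,0],[-3.6,-39,0,0],[-3.6,-39,0,0],[-3.6,-39,0,0],[-3.6,-39,0,0],[-3.6,-39,0,0],[-3.6,-39,0,0],[-3.6,-39,0,0],[-3.6,-39,0,0],[-3.6,-39,0,0],[-3.6,-39,0,0],[-3.6,-39,0,0],[-3.6,-39,0,0],[-3.6,-39,0,0],[-3.6,-39,0,0]]' 1
python3 -m handwheel '[[0,0,-25,0],[0,0,-20,0],[0,0,-10,0],[0,0,0,0]]'; python3 st.py
python3 - <<'E'
from h import *
s=telemetry.read_state();d=imaging.get_image('top'); print(d['pixels'].shape)
a=cv2.resize(d['pixels'][142:256,106:232],None,fx=3.5,fy=3.5,interpolation=3);
d=imaging.get_image('wrist'); b=cv2.resize(d['pixels'],None,fx=.7,fy=.7)
H=max(a.shape[0],b.shape[0]); pad=lambda q:np.pad(q,((0,H-q.shape[0]),(0,0),(0,0)))
cv2.imwrite('pics/w3.png',np.hstack([pad(a),pad(b)])[:,:,::-1])
E
```

```text
t: 8.47
ee_pos: [0.5207, -0.3232, 0.0989]
tool_rot: [0.001, 0.689, 0.725, 0.0]
wrist_force: [0.9, -0.8, 0.0]
grip_width: 0.0918
gripper_force: 0.0
t: 8.8
ee_pos: [0.5196, -0.3202, 0.041]
tool_rot: [-0.002, 0.689, 0.725, -0.0]
wrist_force: [0.3, -0.5, -0.1]
grip_width: 0.0921
gripper_force: 0.0
8.8 [ 519.6 -320.2   41. ] yaw 1.622 j7 [ 0.8   0.67 -0.41  1.79  0.36  0.76  0.26] 92.1 0.0
(384, 512, 3)
```

View pics/w3.png

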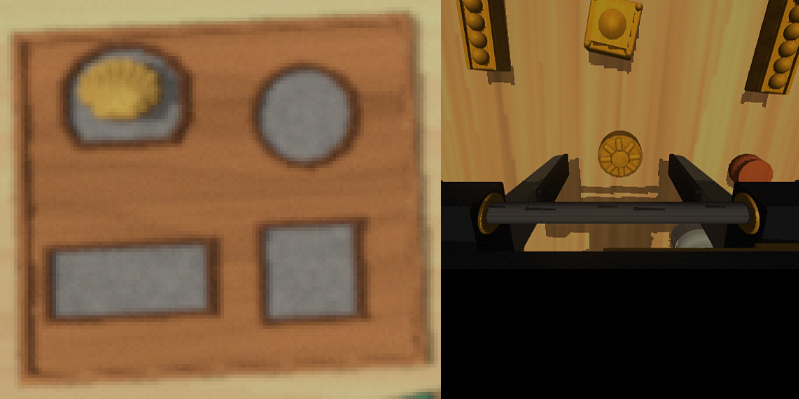

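The shell is seated in its well, and the small rosette is centred between the fingers.

```bash
python3 -m handwheel '[[1,0,-16,0],[0,0,-10,0],[0,0,-5,0],[0,0,-1,0],[0,0,0,0],[0,0,0,0]]' 1
python3 -m handwheel '[[0,0,0,0],[0,0,0,0],[0,0,0,0],[0,0,0,0],[0,0,0,0],[0,0,0,0],[0,0,0,0]]' 0; python3 st.py
```

```text
t: 9.4
ee_pos: [0.5224, -0.3213, 0.0112]
tool_rot: [0.0, 0.689, 0.725, 0.0]
wrist_force: [0.4, 0.1, -0.5]
grip_width: 0.0921
gripper_force: 0.0
t: 9.98
ee_pos: [0.5219, -0.3212, 0.0106]
tool_rot: [0.0, 0.689, 0.725, -0.0]
wrist_force: [0.3, 0.4, 0.5]
grip_width: 0.047
gripper_force: 0.0
9.98 [ 521.9 -321.2   10.6] yaw 1.622 j7 [ 0.78  0.71 -0.38  1.79  0.39  0.71  0.24] 47.0 0.0
```

```bash
python3 -m handwheel '[[0,0,0,0],[0,0,0,0],[0,0,0,0]]' 0; python3 st.py; python3 -m handwheel '[[0,0,25,0],[0,0,30,0],[0,0,25,0],[3,37.3,0,0],[3,37.3,0,0],[3,37.3,0,0],[3,37.3,0,0],[3,37.3,0,0],[3,37.3,0,0],[3,37.3,0,0],[3,37.3,0,0],[3,37.3,0,0],[3,37.3,0,0],[3,37.3,0,0],[0,0,0,0],[0,0,0,0],[0,0,0,0]]'; python3 st.py
```

```text
t: 10.23
ee_pos: [0.522, -0.3212, 0.0106]
tool_rot: [0.0, 0.689, 0.725, -0.0]
wrist_force: [0.1, 0.6, 0.4]
grip_width: 0.045
gripper_force: 30.0
10.23 [ 522.  -321.2   10.6] yaw 1.622 j7 [ 0.78  0.71 -0.38  1.79  0.39  0.71  0.24] 45.0 30.0
t: 11.65
ee_pos: [0.5547, 0.0886, 0.0903]
tool_rot: [0.0, 0.689, 0.725, -0.0]
wrist_force: [0.4, -1.3, -0.7]
grip_width: 0.0447
gripper_force: 30.0
11.65 [554.7  88.6  90.3] yaw 1.622 j7 [ 0.16  0.54 -0.49  1.89  0.35  0.8  -0.46] 44.7 30.0
```

Lower by about 70 mm to z ≈ 19.6.

```bash
python3 -m handwheel '[[0,0,-20,0],[0,1,-20,0],[0,0,-15,0],[0,0,-8,0],[0,0,-4,0],[0,0,-1.5,0],[0,0,-1,0],[0,0,0,0],[0,0,0,0],[0,0,0,0]]'; python3 st.py
```

```text
t: 12.48
ee_pos: [0.5554, 0.0901, 0.0218]
tool_rot: [0.0, 0.689, 0.725, 0.0]
wrist_force: [-0.2, -0.8, -0.7]
grip_width: 0.0453
gripper_force: 30.0
12.48 [555.4  90.1  21.8] yaw 1.622 j7 [ 0.11  0.64 -0.43  1.92  0.42  0.67 -0.52] 45.3 30.0
```

```bash
python3 -m handwheel '[[0,0,-0.8,0],[0,0,-0.7,0],[0,0,-0.5,0],[0,0,0,0],[0,0,0,0]]'; python3 -m handwheel '[[0,0,0,0],[0,0,0,0],[0,0,0,0],[0,0,0,0]]' 0.75; python3 st.py
```

```text
t: 12.9
ee_pos: [0.5551, 0.0901, 0.0195]
tool_rot: [0.0, 0.689, 0.725, 0.0]
wrist_force: [-1.5, 0.1, 5.5]
grip_width: 0.0447
gripper_force: 30.0
t: 13.23
ee_pos: [0.5549, 0.0901, 0.0189]
tool_rot: [-0.0, 0.689, 0.725, -0.0]
wrist_force: [-1.1, -0.0, -0.8]
grip_width: 0.0682
gripper_force: 0.0
13.23 [554.9  90.1  18.9] yaw 1.622 j7 [ 0.11  0.65 -0.43  1.92  0.42  0.67 -0.52] 68.2 0.0
```

```bash
python3 -m handwheel '[[0,0,15,0],[0,0,30,0],[0,0,35,0],[-5.8,-36.4,0,-0.026],[-5.8,-36.4,0,-0.026],[-5.8,-36.4,0,-0.026],[-5.8,-36.4,0,-0.026],[-5.8,-36.4,0,-0.026],[-5.8,-36.4,0,-0.026],[-5.8,-36.4,0,-0.026],[-5.8,-36.4,0,-0.026],[0,0,-25,0],[0,0,-20,0],[0,0,0,0],[0,0,0,0],[0,0,0,0]]' 1; python3 st.py
python3 - <<'E'
from h import *
s=telemetry.read_state();d=imaging.get_image('wrist');T=wpose(s,d)
b=rect(d,T,(.508,-.202),.022)
d=imaging.get_image('top'); a=cv2.resize(d['pixels'][142:256,106:232],None,fx=3.15,fy=3.5,interpolation=3)[:399]
cv2.imwrite('pics/w4.png',np.hstack([a,b[:399]])[:,:,::-1])
E
```

```text
t: 14.57
ee_pos: [0.5093, -0.2005, 0.0548]
tool_rot: [0.0, 0.76, 0.65, 0.0]
wrist_force: [-0.1, -0.2, 0.6]
grip_width: 0.0921
gripper_force: 0.0
14.57 [ 509.3 -200.5   54.8] yaw 1.415 j7 [ 0.62  0.56 -0.39  1.95  0.31  0.7  -0.11] 92.1 0.0
```

View pics/w4.png

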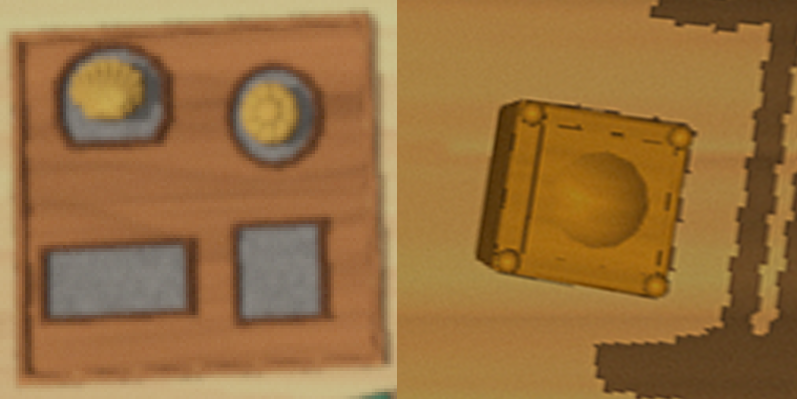

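The rosette sits in its well. The block lies where expected, with its centre near (508,−201).

```bash
python3 -m handwheel '[[-1,-1,-20,0],[0,0,-15,0],[0,0,-8,0],[0,0,-3,0],[0,0,0,0],[0,0,0,0]]' 1
python3 -m handwheel '[[0,0,0,0],[0,0,0,0],[0,0,0,0],[0,0,0,0],[0,0,0,0],[0,0,0,0],[0,0,0,0],[0,0,0,0],[0,0,0,0]]' 0; python3 st.py
```

```text
t: 15.17
ee_pos: [0.5082, -0.202, 0.0088]
tool_rot: [0.0, 0.76, 0.65, 0.0]
wrist_force: [0.5, 0.4, -0.6]
grip_width: 0.0916
gripper_force: 0.0
t: 15.92
ee_pos: [0.5076, -0.2022, 0.0081]
tool_rot: [0.0, 0.76, 0.649, 0.0]
wrist_force: [-0.0, -0.6, 0.6]
grip_width: 0.0441
gripper_force: 30.0
15.92 [ 507.6 -202.2    8.1] yaw 1.414 j7 [ 0.59  0.63 -0.35  1.96  0.36  0.61 -0.15] 44.1 30.0
```

```bash
python3 -m handwheel '[[0,0,25,0],[0,0,30,0],[0,0,25,0],[-8.5,35.7,0,0.027],[-8.5,35.7,0,0.027],[-8.5,35.7,0,0.027],[-8.5,35.7,0,0.027],[-8.5,35.7,0,0.027],[-8.5,35.7,0,0.027],[-8.5,35.7,0,0.027],[-8.5,35.7,0,0.027],[0,0,-25,0],[0,0,-20,0],[0,0,0,0],[0,0,0,0],[0,0,0,0]]'; python3 st.py
```

```text
t: 17.25
ee_pos: [0.44, 0.0834, 0.0437]
tool_rot: [0.0, 0.686, 0.727, 0.0]
wrist_force: [-0.4, -0.4, -0.2]
grip_width: 0.0437
gripper_force: 30.0
17.25 [440.   83.4  43.7] yaw 1.629 j7 [ 0.15  0.47 -0.49  2.18  0.4   0.58 -0.57] 43.7 30.0
```

```bash
python3 -m handwheel '[[0,0,-12,0],[0,0,-8,0],[0,0,-3,0],[0,0,-1,0],[0,0,-0.6,0],[0,0,-0.6,0],[0,0,0,0],[0,0,0,0],[0,0,0,0]]'; python3 st.py
```

```text
t: 18.0
ee_pos: [0.4397, 0.0835, 0.0181]
tool_rot: [0.0, 0.686, 0.728, 0.0]
wrist_force: [-0.1, 1.0, -1.8]
grip_width: 0.0436
gripper_force: 30.0
18.0 [439.7  83.5  18.1] yaw 1.63 j7 [ 0.12  0.52 -0.45  2.19  0.44  0.52 -0.61] 43.6 30.0
```

```bash
python3 -m handwheel '[[0,0,-0.7,0],[0,0,0,0],[0,0,0,0]]'; python3 -m handwheel '[[0,0,0,0],[0,0,0,0],[0,0,0,0],[0,0,0,0]]' 0.7; python3 st.py; python3 -m handwheel '[[0,0,15,0],[0,0,30,0],[0,0,35,0],[-5.8,-35.3,0,0],[-5.8,-35.3,0,0],[-5.8,-35.3,0,0],[-5.8,-35.3,0,0],[-5.8,-35.3,0,0],[-5.8,-35.3,0,0],[-5.8,-35.3,0,0],[-5.8,-35.3,0,0],[0,0,-25,0],[0,0,-20,0],[0,0,0,0],[0,0,0,0],[0,0,0,0]]' 0.7; python3 st.py
python3 - <<'E'
from h import *
s=telemetry.read_state();d=imaging.get_image('wrist');T=wpose(s,d)
b=rect(d,T,(.393,-.199),.024,.06)
d=imaging.get_image('top'); a=cv2.resize(d['pixels'][142:256,106:232],None,fx=3.15,fy=3.5,interpolation=3)[:399]
cv2.imwrite('pics/w5.png',np.hstack([a,b[:399]])[:,:,::-1])
E
```

```text
t: 18.25
ee_pos: [0.4396, 0.0835, 0.0172]
tool_rot: [0.0, 0.686, 0.728, -0.0]
wrist_force: [0.7, -0.3, -0.9]
grip_width: 0.0433
gripper_force: 30.0
t: 18.58
ee_pos: [0.4396, 0.0835, 0.0172]
tool_rot: [0.0, 0.686, 0.728, 0.0]
wrist_force: [0.2, -0.4, 0.2]
grip_width: 0.064
gripper_force: 0.0
18.58 [439.6  83.5  17.2] yaw 1.63 j7 [ 0.12  0.52 -0.45  2.19  0.45  0.52 -0.61] 64.0 0.0
t: 19.92
ee_pos: [0.3938, -0.1985, 0.0529]
tool_rot: [0.0, 0.685, 0.728, 0.0]
wrist_force: [-0.7, 0.2, 0.2]
grip_width: 0.0642
gripper_force: 0.0
19.92 [ 393.8 -198.5   52.9] yaw 1.631 j7 [ 0.76  0.43 -0.43  2.19  0.33  0.58  0.15] 64.2 0.0
```

View pics/w5.png

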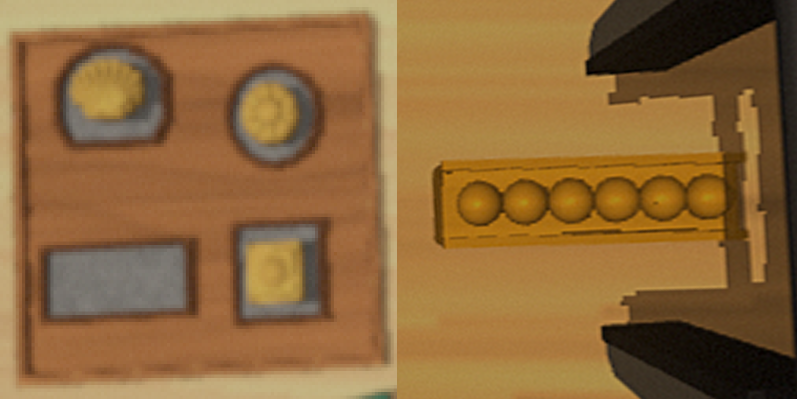

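The block is seated, and the moulding is centred under the gripper and aligned with it.

```bash
python3 -m handwheel '[[-1,1,-20,0],[0,0,-13,0],[0,0,-7,0],[0,0,-3,0],[0,0,0,0],[0,0,0,0]]' 0.7
python3 -m handwheel '[[0,0,0,0],[0,0,0,0],[0,0,0,0],[0,0,0,0],[0,0,0,0],[0,0,0,0],[0,0,0,0],[0,0,0,0],[0,0,0,0]]' 0; python3 st.py
```

```text
t: 20.52
ee_pos: [0.3927, -0.1979, 0.0097]
tool_rot: [0.0, 0.686, 0.728, 0.0]
wrist_force: [-0.1, -0.1, 0.5]
grip_width: 0.0644
gripper_force: 0.0
t: 21.27
ee_pos: [0.3924, -0.198, 0.0093]
tool_rot: [0.0, 0.686, 0.728, 0.0]
wrist_force: [-0.3, 1.0, 2.3]
grip_width: 0.0257
gripper_force: 29.9
21.27 [ 392.4 -198.     9.3] yaw 1.63 j7 [ 0.71  0.51 -0.37  2.21  0.4   0.48  0.08] 25.7 29.9
```

```bash
python3 -m handwheel '[[0,0,25,0],[0,0,30,0],[0,0,25,0],[3.6,37.6,0,0],[3.6,37.6,0,0],[3.6,37.6,0,0],[3.6,37.6,0,0],[3.6,37.6,0,0],[3.6,37.6,0,0],[3.6,37.6,0,0],[3.6,37.6,0,0],[3.6,37.6,0,0],[3.6,37.6,0,0],[3.6,37.6,0,0],[0,0,-25,0],[0,0,-20,0],[0,0,0,0],[0,0,0,0],[0,0,0,0]]'; python3 st.py
```

```text
t: 22.85
ee_pos: [0.4319, 0.2156, 0.0447]
tool_rot: [0.0, 0.686, 0.727, 0.0]
wrist_force: [0.7, 0.8, -0.1]
grip_width: 0.0255
gripper_force: 29.9
22.85 [431.9 215.6  44.7] yaw 1.629 j7 [-0.11  0.52 -0.52  2.09  0.43  0.63 -0.86] 25.5 29.9
```

```bash
python3 -m handwheel '[[0,0,-12,0],[0,0,-8,0],[0,0,-3,0],[0,0,-1,0],[0,0,-0.6,0],[0,0,-0.6,0],[0,0,-0.6,0],[0,0,0,0],[0,0,0,0],[0,0,0,0]]'; python3 st.py;  python3 -m handwheel '[[0,0,0,0],[0,0,0,0],[0,0,0,0],[0,0,0,0]]' 0.6; python3 -m handwheel '[[0,0,15,0],[0,0,30,0],[0,0,35,0],[0,-25,30,0],[-10,-35,0,0],[-10,-35,0,0],[-10,-35,0,0],[-10,-35,0,0],[-10,-35,0,0],[-10,-35,0,0],[-10,-35,0,0],[-10,-35,0,0],[0,0,0,0],[0,0,0,0],[0,0,0,0]]'
python3 - <<'E'
from h import *
d=imaging.get_image('top'); cv2.imwrite('pics/end.png',cv2.resize(d['pixels'][110:260,100:400],None,fx=2.6,fy=2.6,interpolation=3)[:,:,::-1])
E
```

```text
t: 23.68
ee_pos: [0.4318, 0.2157, 0.0185]
tool_rot: [0.0, 0.686, 0.728, 0.0]
wrist_force: [0.3, -0.4, -0.4]
grip_width: 0.0256
gripper_force: 29.9
23.68 [431.8 215.7  18.5] yaw 1.63 j7 [-0.14  0.57 -0.48  2.1   0.47  0.58 -0.89] 25.6 29.9
t: 24.02
ee_pos: [0.4319, 0.2157, 0.0185]
tool_rot: [0.0, 0.686, 0.728, 0.0]
wrist_force: [0.2, 0.1, -0.3]
grip_width: 0.0504
gripper_force: 0.0
t: 25.27
ee_pos: [0.3521, -0.0889, 0.1286]
tool_rot: [0.0, 0.686, 0.728, 0.0]
wrist_force: [0.0, 0.9, 0.3]
grip_width: 0.0555
gripper_force: 0.0
```

View pics/end.png

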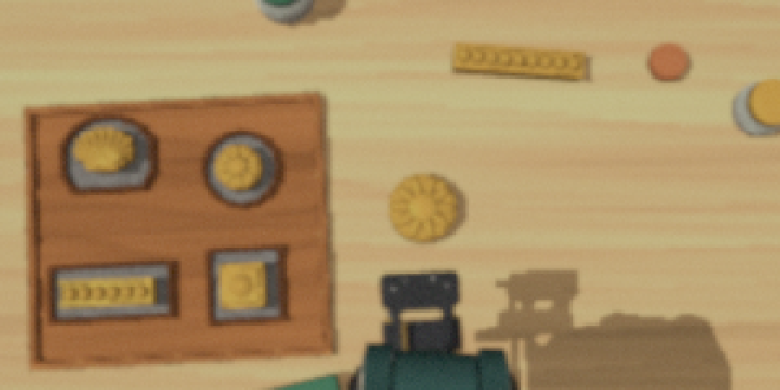

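All four lie in their wells and the look-alikes haven't moved. One numeric check of the offsets before handing in.

```bash
python3 - <<'E'
from h import *
d=imaging.get_image('top'); hsv=cv2.cvtColor(d['pixels'],cv2.COLOR_RGB2HSV)
m=((hsv[...,1]>120)&(hsv[...,0]>=16)&(hsv[...,0]<30)).astype(np.uint8)
for n,(c,w) in dict(sh=((142,168),(569.8,223.1)),ro=((192,174),(555,89.6)),mo=((142,222),(432.4,215.3)),cb=((194,219),(439.8,83.2))).items():
    q=np.zeros_like(m); q[c[1]-16:c[1]+14,c[0]-21:c[0]+21]=m[c[1]-16:c[1]+14,c[0]-21:c[0]+21]
    k=max(cv2.findContours(q,0,1)[0],key=cv2.contourArea)
    r=cv2.minAreaRect(np.float32([ray(d,p[0],.031)[:2]*1000 for p in k])); print(n,np.round(np.array(r[0])-w,1),np.round(r[1]),round(r[2],1))
E
```

```text
sh [ 1.  -1.7] [41. 59.] 0.3
ro [-1.5 -0.7] [41. 43.] 0.3
mo [-1.2 -1.6] [25. 91.] 1.8
cb [-0.7 -0.4] [43. 45.] 5.0
```

```bash
python3 -c "
from plant import ticket; print(ticket.hand_in())"
```

```text
the job is handed in; nothing more can be done
None
```

I packed all four ornaments face up in their own wells, each measured within about 2 mm of centre, left the large rosette and long moulding untouched, and handed the job in at about 25 s of the 93 s allowed; no verdict came back.

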